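# Clear the balance and present the fuller jar

## Task

The balance is wanted for the fuller of the two like sealed jars. First lift the empty weighing cup off the balance pan and nest it fully, and straight, in its twin, which stays where it stands on the bench, and let go of it; then lift the two jars from the pad in turn to feel which is heavier, putting a jar back upright where it stood if it is not the one you keep, and finish while holding the heavier one upright a few centimetres above the middle of the balance pan, touching nothing but the gripper. Drop nothing, do not tip the jars, and leave the small clutter on the bench where it is.

Things in the scene. Friction and masses are not known exactly. Their poses are not given: they have to be found in the camera images.
- balance: Fixed white laboratory balance, body 270 x 190 mm, 60 mm high, with a round steel pan of 120 mm diameter whose top is 85 mm above the bench. Origin on the bench under the middle of the pan; z up; -x of its frame points to the display, the body reaching 170 mm that way and 100 mm the other way, 95 mm to each side. The pan does not move.
- pan (a point): Middle of the top face of the balance pan, 85 mm above the bench; z up.
- pan_cup: Loose white plastic weighing cup that stands, open end up, on the balance pan at the start: round, evenly tapered, 37 mm diameter at the foot, 64 mm at the rim, 71 mm high, wall 2.5 mm, mouth 59 mm, thick foot with the inner floor 28 mm above the underside; about 70 g. Origin at the centre of its underside, z up to the rim. The uppermost 18 mm carry an upright collar outside, 64 mm diameter. Can be gripped from above across the collar just below the rim.
- bench_cup: The twin cup, same shape and size, standing open end up on the bench. Origin at the centre of its underside, z up. A cup fully nested in it rests with its foot on the inner floor and so stands 28 mm higher; the uppermost 28 mm of the inner cup stay free above the lower rim. It has about 2 mm play all round when nested, and more on the way in.
- pad: Fixed flat blue bench pad, 260 x 150 x 4 mm, on which the two jars stand. Origin at the centre of its underside, on the bench; x along its length.
- jar_1: One of two like sealed jars standing on the pad: grey round body 58 mm diameter and 80 mm high, conical shoulder to 88 mm, white ribbed screw cap 50 mm diameter (52 over its ribs) from 88 to 114 mm height. Origin at the centre of its underside, z up. Can be gripped from above across the cap. One jar weighs 0.2 to 0.3 kg and the other 0.4 to 0.6 kg with the solid filling inside; neither name, looks nor place tell which. The filling is slightly loose inside.
- jar_2: The other of the two like sealed jars; same shape and size, same origin.
- red_cap: Bystander: small red cap, 28 mm diameter, 12 mm high, lying on the pad between the jars. Origin at the centre of its underside.
- spatula: Bystander: spatula 150 mm long lying flat on the bench between the robot and the pad.
- marker: Bystander: grey marker, 12 mm thick and 120 mm long, lying on the bench on the robot's right.
- amber_bottle: Bystander: amber bottle, 60 mm diameter, 130 mm high, beyond the bench cup. Origin at the centre of its underside. (Beyond the pad and the balance stand two pipette tip boxes 65 mm high, a white bottle and further equipment, all fixed and out of the way.)
Mind the look-alikes: they are no part of the job. What is shaped like the pan_cup but pink, purple or red is not meant.

How it is judged:
By the outcome, as a careful person would: the job done as asked, in the order asked, and still so for the second after the job is handed in, while the arm keeps its last pose, push and grip.
It also fails if it takes over 72 s, if anything falls off the work surface, if the arm or the gripper's body presses on something with over 40 N, if the wrist force passes 120 N, or if a joint passes its speed limit or range.

## Robot

A 6-joint arm with a two-finger parallel gripper is mounted at the origin on the work surface. World frame = base frame: x ahead of the robot, y to its left, z up, the work surface at z = 0. Lengths are in m, angles in rad, forces in N, time in s.
With the tool pointing down it reaches from about 0.25 to 0.775 m from the base axis. Payload 4 kg.
Tool frame: the origin (TCP) lies on the centre line of the jaws, within the pads' length; the fingertips stand 14 mm ahead of it and the grasp point (between the pads) lies 5 mm behind it; z points along the fingers, y is the line along which they close (so a half turn about z gives the same grasp; the last joint's range is limited). The gripper opens to 85 mm and grips with 20 to 120 N. Pads are 22 mm wide; open, the fingers measure 114 mm over their backs; the gripper's body (76 mm by 85 mm) begins 54 mm behind the grasp point. The pads swing forward as they close: fully open they stand 13 mm farther back than shut.
Start: joints at [1.059, 0.087, 1.371, -0, 1.684, -0.103], TCP at [0.219, 0.505, 0.245] pointing down, gripper open.
Joint ranges: [-3.1, 3.1], [-0.76, 2.03], [0.27, 2.55], [-1.08, 4.22], [0.17, 2.65], [-2.57, 2.57]. Speed limits (rad/s): [2.79, 2.79, 3.14, 3.14, 3.14, 3.14].

## Interface

Orientations are given as a unit quaternion [w, x, y, z].
In Python, from station import state, snapshot, calibration, finish_job gives the robot as it stands. The module is installed in compiled form; this text tells all that it offers.
- The arm moves only by the shell command python3 -m pendant 'ROWS'. ROWS is JSON, one flat list of numbers, 5 for each row, row after row: the gripper command: -1 is fully open, 1 is shut, values between are in proportion, then the shift along the world's x, y, z normalised to -1 to 1, where 1 is 100 mm, then the turn about the world's z normalised to -1 to 1, where 1 is pi rad. A call has 1 to 8 rows; each row is the pose to reach, as a shift and turn from the pose commanded when the call began, turning the shorter way round; what a row does not reach only later rows make up. A row lasts 1/12 s, in which the tool goes at most 41.7 mm and 7.16 degrees, less where a joint would pass 70% of its speed; a pose out of reach is approached as far as the arm can. A call with a number of a shift or a turn outside -1 to 1 is refused whole. A call with a gripper value outside its range is refused whole. The fingers move at their own pace and stop on an object; the grip force is fixed at half the most. Time passes only in rows, so rows that repeat a pose let the fingers close. It gives the time, the measured TCP pose, the force, the opening and the grip force at its end, in the units of the state.
- state(): the state, without advancing time (a new reading comes with each control period).
- snapshot(name): name is "scene" or "top" or "wrist"; returns the picture (420x560x3 uint8, blue, green, red); there is no depth.
- calibration(name): a dict with "camera_matrix" (3x3 intrinsics, pixels), "rvec" (rotation vector, rad) and "tvec" (3), from world to camera coordinates, as OpenCV has them. Camera axes: x right, y down, z forward; pixel columns grow to the right and rows downward; lengths in m; the calibration is good to about 2 mm. A picture is of the moment at which its call begins: read the wrist's pose just before it. calibration takes no time and is no camera call; for the wrist camera it gives the pose at the moment of the call.
- finish_job(): hands the job in; it is judged then, once.
The state is a dict: "time_s": time; "joint_pos": joint angles; "joint_vel": joint speeds; "joint_torque": joint torques, N m; "tcp_pos": TCP position; "tool_rot": TCP orientation; "contact_force": force on the tool from outside, world axes, zero at the start; "torque": the same for the moment, N m; "finger_gap": finger opening in m; "gripper_force": force on a finger pad.
Only numpy, scipy, OpenCV 4.12 (cv2) and the standard library are available. Lean on these libraries where they do the work, as an engineer would, in place of code of your own. Each camera call takes 0.05 s, during which the arm holds its last target. There are 200 camera calls.

## Working session

There is one attempt and no reset: what is moved stays moved. The work goes in short steps, Python scripts to look and compute and a shell command to move; the robot and the scene stay as the last step left them, time stands still between calls to the robot, and variables do not carry over. Pictures are saved under pics/ and viewed, at most 10 in all, crops included, and the job is handed in when it is done.

```bash
mkdir -p pics
cat > h.py <<'E'
import numpy as np, cv2
from station import *
def px2w(cal,u,v,z):
    K=np.array(cal["camera_matrix"]);R=cv2.Rodrigues(np.array(cal["rvec"],float))[0];t=np.array(cal["tvec"],float).ravel()
    d=R.T@np.linalg.inv(K)@np.array([u,v,1.]);c=-R.T@t
    return (c+d*(z-c[2])/d[2])
def w2px(cal,p):
    return cv2.projectPoints(np.array([p],float),np.array(cal["rvec"],float),np.array(cal["tvec"],float),np.array(cal["camera_matrix"]),None)[0].ravel()
E
python3 - <<'E'
from h import *
a=snapshot("top");b=snapshot("scene")
cv2.imwrite("pics/top0.png",a);cv2.imwrite("pics/scene0.png",b)
for n in("top","scene","wrist"):
    c=calibration(n);R=cv2.Rodrigues(np.array(c["rvec"],float))[0];print(n,np.round(-R.T@np.array(c["tvec"]).ravel(),3),np.round(R[2],2),c["camera_matrix"][0][0])
s=state();print(s["tcp_pos"],s["tool_rot"],s["contact_force"],s["finger_gap"],s["time_s"])
cv2.imwrite("pics/top0b.png",cv2.resize(a,(800,600),interpolation=cv2.INTER_CUBIC))
E
```

```text
top [0.449 0.059 1.   ] [ 0.12 -0.03 -0.99] 409.7365877225596
scene [ 1.089 -0.308  0.815] [-0.55  0.36 -0.76] 425.9057475078778
wrist [0.145 0.536 0.373] [ 0.28 -0.13 -0.95] 323.22929205729116
[0.21844099 0.50429517 0.24421206] [-3.00212850e-04  2.03008412e-01  9.79176451e-01 -9.86067654e-04] [ 0.9946023   0.21618562 -0.24626895] 0.08531831298763468 0.1
```

View pics/top0b.png

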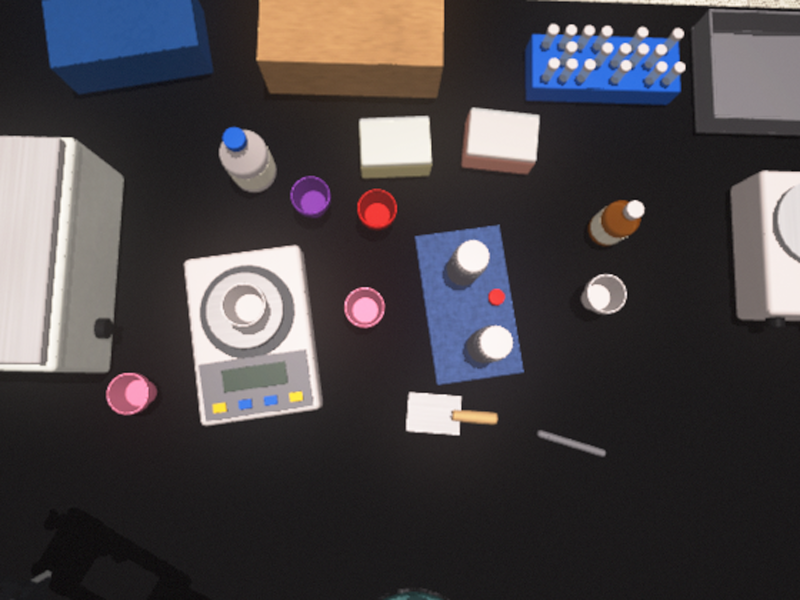

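View pics/scene0.png

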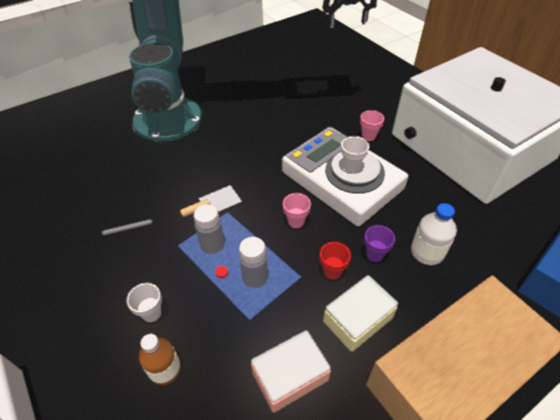

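The top picture shows the pan cup at about (243,306), the bench cup at (605,294), and jar caps at (472,257) and (495,343), all at 800 px scale. The balance display points towards the robot. Next I'll enlarge these in one mosaic.

Run:
```python
from h import *
a=cv2.imread("pics/top0.png")
# crops 66x50 px each at x6 -> 400x300
out=[]
for (u,v) in [(172,215),(423,206),(329,181),(346,240)]:
    x0,y0=u-33,v-25
    c=cv2.resize(a[y0:y0+50,x0:x0+66],(396,300),interpolation=cv2.INTER_CUBIC)
    for k in range(0,66,10):
        cv2.line(c,(k*6,0),(k*6,6),(0,255,255),1);cv2.putText(c,str(x0+k),(k*6,16),0,.35,(0,255,255),1)
    for k in range(0,50,10):
        cv2.line(c,(0,k*6),(6,k*6),(0,255,255),1);cv2.putText(c,str(y0+k),(8,k*6+4),0,.35,(0,255,255),1)
    out.append(c)
cv2.imwrite("pics/mos.png",np.vstack([np.hstack(out[:2]),np.hstack(out[2:])]))
```

```text
(no output)
```

View pics/mos.png

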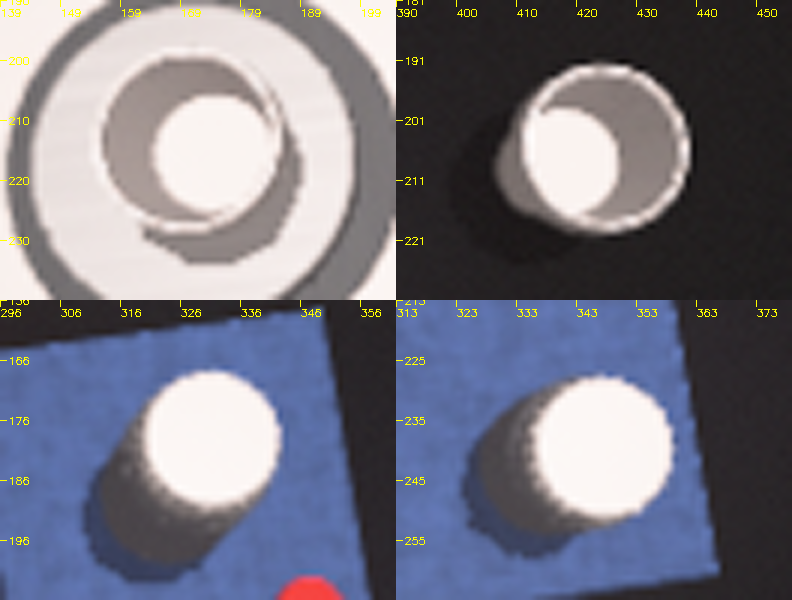

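Mosaic: pan cup rim centre ≈(170.4,213.8), bench rim ≈(424.5,205.4), caps ≈(330.9,178.8) and (347.1,239.1) in full-resolution pixels.

Run:
```python
from h import *
c=calibration("top")
P={n:px2w(c,u,v,z) for n,u,v,z in [("pan_cup",170.4,213.8,.156),("bench",424.5,205.4,.071),("jarA",330.9,178.8,.118),("jarB",347.1,239.1,.118)]}
for n,p in P.items(): print(n,np.round(p,4))
# pan: body corners in 800 view (top face 60mm)
a=cv2.imread("pics/top0.png")
g=cv2.cvtColor(a,cv2.COLOR_BGR2GRAY)
# pan edge: search radially from approx for bright->dark
c0=px2w(c,172,216,.085); best=None
pts=[]
for th in np.arange(0,2*np.pi,.05):
    vals=[(r,g[tuple(np.round(w2px(c,c0+[r*np.cos(th),r*np.sin(th),0])[::-1]).astype(int))]) for r in np.arange(.050,.072,.001)]
    d=[(int(vals[i][1])-int(vals[i+2][1]),vals[i+1][0]) for i in range(len(vals)-2)]
    m=max(d)
    if m[0]>40: pts.append(w2px(c,c0+[m[1]*np.cos(th),m[1]*np.sin(th),0]))
W=np.array([px2w(c,u,v,.085)[:2] for u,v in pts])
A=np.c_[2*W,np.ones(len(W))];s=np.linalg.lstsq(A,(W**2).sum(1),rcond=None)[0]
print("pan",s[:2],np.sqrt(s[2]+s[:2]@s[:2]),len(W))
for n,z in [("red",0.016)]: print(n,px2w(c,496*.7,297*.7,z))
print("bottles",px2w(c,637*.7,208*.7,.13), px2w(c,365*.7,305*.7,.07))
s=state();from scipy.spatial.transform import Rotation as R
q=s["tool_rot"];print(R.from_quat([q[1],q[2],q[3],q[0]]).as_matrix().round(3), s["tcp_pos"])
```

```text
pan_cup [0.5486 0.259  0.156 ]
bench [ 0.59   -0.3036  0.071 ]
jarA [ 0.6377 -0.0787  0.118 ]
jarB [ 0.5057 -0.1142  0.118 ]
pan [0.55077307 0.27480296] 0.05986835326176709 126
red [ 0.58823509 -0.13469362  0.016     ]
bottles [ 0.71557733 -0.33167005  0.13      ] [0.56332316 0.08644944 0.07      ]
[[-0.918  0.398 -0.001]
 [ 0.398  0.918 -0.002]
 [ 0.    -0.002 -1.   ]] [0.21844099 0.50429517 0.24421206]
```

```bash
python3 -m pendant '[-1,0.2,-0.15,0,0, -1,0.5,-0.37,0,0, -1,0.8,-0.6,0,0]' >/dev/null
python3 -m pendant '[-1,0.3,-0.2,0,0, -1,0.6,-0.4,0,0, -1,0.8,-0.6,0,0]' >/dev/null
python3 -m pendant '[-1,0.3,-0.2,0,0, -1,0.6,-0.4,0,0, -1,0.8,-0.6,0,0]' >/dev/null
python3 -m pendant '[-1,0.3,-0.2,0,0, -1,0.6,-0.4,0,0, -1,0.8,-0.6,0,0, -1,0.9,-0.65,0,0, -1,0.9,-0.65,0,0, -1,0.9,-0.65,0,0]'
python3 - <<'E'
from h import *
c=calibration("wrist");a=snapshot("wrist");print(state()["tcp_pos"])
print(w2px(c,[.5486,.259,.156]))
cv2.imwrite("pics/w1.png",a)
E
```

```text
time_s: 1.35
tcp_pos: [0.5483, 0.2599, 0.2446]
tool_rot: [-0.001, 0.203, 0.979, 0.0]
contact_force: [0.5, 0.2, -0.3]
finger_gap: 0.0857
gripper_force: 0.0
[0.54774315 0.26050442 0.24497432]
[281.81958206 224.33843272]
```

View pics/w1.png

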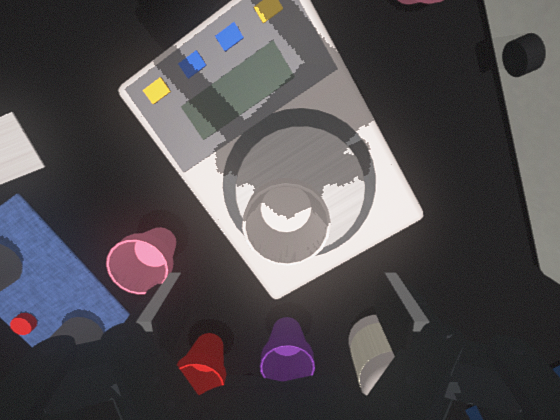

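Wrist view: pan cup rim spans u 243–328, v 184–265, so its centre is ≈(286,224), against (282,224) predicted.

Run:
```python
from h import *
c=calibration("wrist");print(px2w(c,286,224.5,.156))
for u,v in [(243,225),(328,225),(286,184),(286,265)]: print(px2w(c,u,v,.156))
```

```text
[0.54957131 0.26228243 0.156     ]
[0.53762922 0.23384976 0.156     ]
[0.56193218 0.28976132 0.156     ]
[0.52227958 0.27402045 0.156     ]
[0.57921745 0.2495318  0.156     ]
```

```bash
python3 -m pendant '[-1,0.01,0.01,-0.15,0, -1,0.01,0.01,-0.4,0, -1,0.01,0.01,-0.65,0, -1,0.01,0.01,-0.85,0, -1,0.01,0.01,-0.95,0, -1,0.01,0.01,-1,0, -1,0.01,0.01,-1,0]'
python3 -m pendant '[1,0,0,0,0, 1,0,0,0,0, 1,0,0,0,0, 1,0,0,0,0, 1,0,0,0,0, 1,0,0,0,0, 1,0,0,0,0, 1,0,0,0,0]'
```

```text
time_s: 1.98
tcp_pos: [0.5484, 0.2615, 0.1446]
tool_rot: [-0.001, 0.202, 0.979, -0.0]
contact_force: [0.4, -0.1, 0.1]
finger_gap: 0.0855
gripper_force: 0.0
time_s: 2.65
tcp_pos: [0.5509, 0.2612, 0.1481]
tool_rot: [0.002, 0.203, 0.979, 0.002]
contact_force: [0.1, 0.8, 6.2]
finger_gap: 0.0615
gripper_force: 66.1
```

```bash
python3 -m pendant '[1,0,0,0,0, 1,0,0,0.05,0, 1,0,0,0.15,0, 1,0,0,0.3,0, 1,0,0,0.3,0, 1,0,0,0.3,0]'
python3 - <<'E'
from h import *
a=snapshot("scene");w=snapshot("wrist");c=calibration("scene")
u,v=w2px(c,[.549,.261,.15]).astype(int);print(u,v)
cr=cv2.resize(a[v-60:v+60,u-64:u+64],(400,375),interpolation=cv2.INTER_CUBIC)
wc=cv2.resize(w[150:420,140:428],(400,375))
cv2.imwrite("pics/g1.png",np.hstack([cr,wc]))
E
```

```text
time_s: 3.15
tcp_pos: [0.5503, 0.2608, 0.1766]
tool_rot: [0.001, 0.203, 0.979, 0.001]
contact_force: [-0.1, -0.5, -1.0]
finger_gap: 0.0617
gripper_force: 65.5
354 146
```

View pics/g1.png

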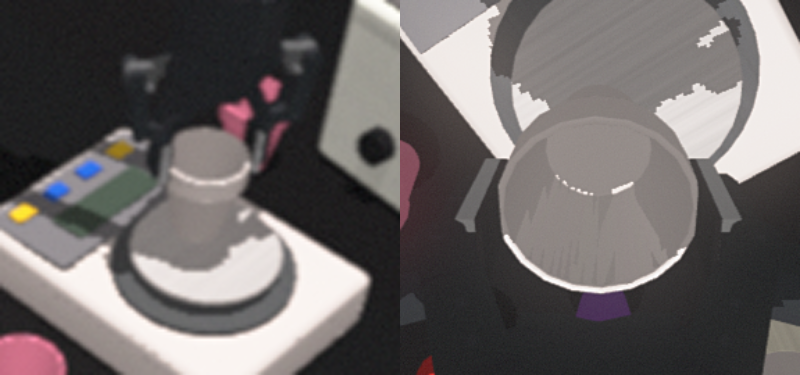

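The cup is held straight across its collar and is clear of the pan. I'll carry it to beside the bench cup and look.

```bash
python3 -m pendant '[1,0,-0.05,0.2,0, 1,0,-0.2,0.45,0, 1,0,-0.45,0.65,0, 1,0,-0.7,0.7,0, 1,0,-0.9,0.7,0]' >/dev/null
python3 -m pendant '[1,0,-0.3,0,0, 1,0,-0.6,0,0, 1,0,-0.9,0,0]' >/dev/null
python3 -m pendant '[1,0,-0.3,0,0, 1,0,-0.6,0,0, 1,0,-0.9,0,0]' >/dev/null
python3 -m pendant '[1,0,-0.3,0,0, 1,0,-0.6,0,0, 1,0,-0.9,0,0]' >/dev/null
python3 -m pendant '[1,0.1,-0.3,0,0, 1,0.1,-0.6,0,0, 1,0.1,-0.8,0,0, 1,0.1,-0.9,0,0, 1,0.1,-0.9,0,0, 1,0.1,-0.9,0,0, 1,0.1,-0.9,0,0]'
python3 - <<'E'
from h import *
import json
c=calibration("wrist");a=snapshot("wrist");s=state();print(s["tcp_pos"],s["contact_force"])
json.dump({k:np.array(v).tolist() for k,v in c.items()},open("c2.json","w"))
cv2.imwrite("pics/w2.png",cv2.resize(a,(800,600),interpolation=cv2.INTER_CUBIC));print(w2px(c,[.59,-.3036,.071]))
E
```

```text
time_s: 5.0
tcp_pos: [0.5596, -0.1879, 0.245]
tool_rot: [-0.0, 0.202, 0.979, 0.001]
contact_force: [-0.3, -0.2, -0.7]
finger_gap: 0.0613
gripper_force: 65.5
[ 0.55970315 -0.18778333  0.24528589] [ 0.27688398  0.55914884 -0.62442916]
[191.66292858 261.90201759]
```

View pics/w2.png

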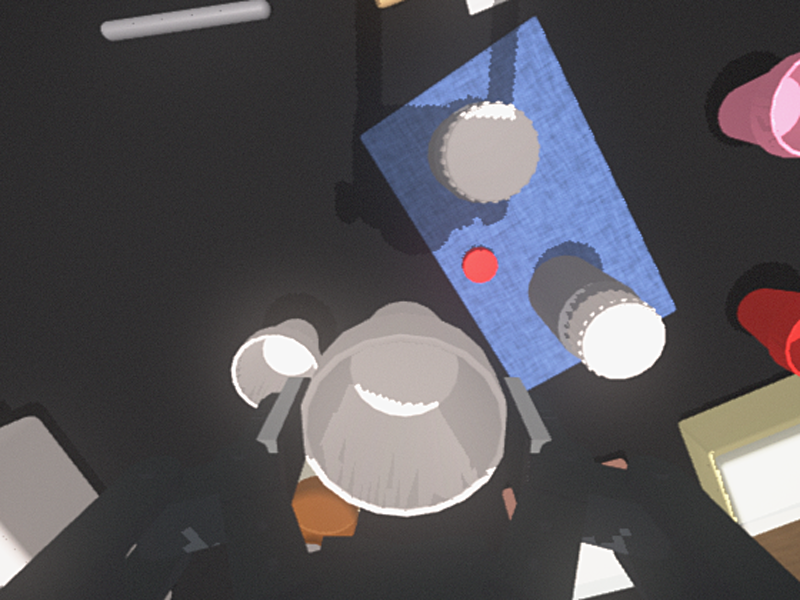

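Bench rim is centred ≈(275,374) at 800 px scale against (274,375) predicted. The held rim spans u 302–506, v 331–516, giving ≈(404,423).

Run:
```python
from h import *
import json
c=json.load(open("c2.json"));t=np.array([.5597,-.1878,.2452])
a=np.array([.398,.918,0]);b=np.array([.918,-.398,0])
def show(n,u,v,z,ref=t):
    p=px2w(c,u*.7,v*.7,z);d=p-ref;print(n,p.round(4),"along y %.4f  fwd %.4f"%(d@a,d@b))
for dz in (.007,.011):show("held",404,423.5,t[2]+dz)
show("heldL",302,420,t[2]+.009);show("heldR",506,420,t[2]+.009);show("heldB",404,516,t[2]+.009);show("heldT",404,331,t[2]+.009)
show("bench",275,374,.071);show("benchL",231.5,374,.071);show("benchT",275,334,.071)
show("jarA",623,340,.118);show("jarB",490,152,.118)
print([ (w2px(c,t+a*s*.0425+[0,0,.0])/.7).round(0) for s in(-.75,.75)])
```

```text
held [ 0.5581 -0.1875  0.2522] along y -0.0003  fwd -0.0016
held [ 0.5558 -0.1865  0.2562] along y -0.0004  fwd -0.0041
heldL [ 0.5438 -0.2142  0.2542] along y -0.0306  fwd -0.0041
heldR [ 0.5679 -0.1588  0.2542] along y 0.0299  fwd -0.0040
heldB [ 0.5882 -0.2005  0.2542] along y -0.0003  fwd 0.0312
heldT [ 0.5299 -0.1753  0.2542] along y -0.0004  fwd -0.0324
bench [ 0.5902 -0.3027  0.071 ] along y -0.0934  fwd 0.0738
benchL [ 0.5777 -0.3317  0.071 ] along y -0.1249  fwd 0.0738
benchT [ 0.5627 -0.2879  0.071 ] along y -0.0907  fwd 0.0425
jarA [ 0.6372 -0.0784  0.118 ] along y 0.1313  fwd 0.0276
jarB [ 0.5048 -0.1146  0.118 ] along y 0.0454  fwd -0.0795
[array([305., 416.]), array([505., 415.])]
```

```bash
python3 -m pendant '[1,0.05,-0.15,0,0, 1,0.1,-0.4,0,0, 1,0.15,-0.58,0,0]' >/dev/null
python3 -m pendant '[1,0.08,-0.25,-0.1,0, 1,0.13,-0.45,-0.3,0, 1,0.17,-0.57,-0.55,0, 1,0.17,-0.575,-0.75,0, 1,0.17,-0.575,-0.75,0, 1,0.17,-0.575,-0.75,0, 1,0.17,-0.575,-0.75,0]'
python3 - <<'E'
from h import *
a=snapshot("scene");w=snapshot("wrist");c=calibration("scene");s=state();print(s["tcp_pos"],s["contact_force"])
u,v=w2px(c,[.59,-.303,.12]).astype(int);print(u,v)
cr=cv2.resize(a[v-60:v+60,u-64:u+64],(400,375),interpolation=cv2.INTER_CUBIC)
wc=cv2.resize(w[150:420,140:428],(400,375))
cv2.imwrite("pics/g2.png",np.hstack([cr,wc]))
E
```

```text
time_s: 5.88
tcp_pos: [0.5925, -0.3038, 0.1721]
tool_rot: [0.001, 0.202, 0.979, -0.0]
contact_force: [0.5, -0.5, 0.1]
finger_gap: 0.061
gripper_force: 65.5
[ 0.59280619 -0.30438708  0.17338972] [ 0.48338021 -0.46394841 -0.4018736 ]
136 283
```

View pics/g2.png

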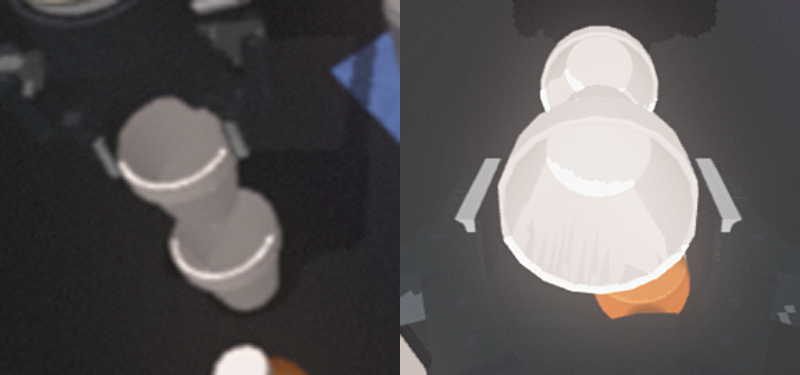

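The held cup is over the bench cup and laterally centred: rim centres are u≈598 and 599.5 in the right crop. I'll lower it gently.

```bash
python3 -m pendant '[1,-0.01,0,-0.1,0, 1,-0.01,0.01,-0.25,0, 1,-0.01,0.01,-0.4,0, 1,-0.01,0.01,-0.55,0, 1,-0.01,0.01,-0.65,0, 1,-0.01,0.01,-0.7,0, 1,-0.01,0.01,-0.7,0]'
python3 -m pendant '[1,0,0,-0.02,0, 1,0,0,-0.04,0, 1,0,0,-0.06,0, 1,0,0,-0.06,0]'
```

```text
time_s: 6.57
tcp_pos: [0.59, -0.3033, 0.0989]
tool_rot: [-0.001, 0.203, 0.979, 0.0]
contact_force: [-0.2, 0.3, -1.0]
finger_gap: 0.0613
gripper_force: 65.5
time_s: 6.9
tcp_pos: [0.5908, -0.3039, 0.0946]
tool_rot: [0.0, 0.203, 0.979, -0.0]
contact_force: [1.4, 0.7, -0.5]
finger_gap: 0.0614
gripper_force: 65.5
```

```bash
python3 -m pendant '[1,0,0,-0.015,0, 1,0,0,-0.03,0, 1,0,0,-0.03,0, 1,0,0,-0.03,0]'
python3 -m pendant '[1,0,0,-0.02,0, 1,0,0,-0.02,0, 1,0,0,-0.02,0]'
```

```text
time_s: 7.23
tcp_pos: [0.5906, -0.3038, 0.0913]
tool_rot: [-0.0, 0.203, 0.979, 0.0]
contact_force: [0.4, 0.1, -0.9]
finger_gap: 0.061
gripper_force: 65.6
time_s: 7.48
tcp_pos: [0.591, -0.3041, 0.0911]
tool_rot: [0.001, 0.203, 0.979, -0.0]
contact_force: [-2.8, 2.1, 5.7]
finger_gap: 0.0613
gripper_force: 66.2
```

```bash
python3 -m pendant '[1,-0.01,0.01,0,0, 1,-0.015,0.01,0,0, 1,-0.015,0.01,0,0]'
python3 -m pendant '[1,0,0,-0.01,0, 1,0,0,-0.01,0, 1,0,0,-0.01,0]'
```

```text
time_s: 7.73
tcp_pos: [0.5903, -0.3036, 0.091]
tool_rot: [0.002, 0.203, 0.979, -0.001]
contact_force: [1.2, -0.9, 7.2]
finger_gap: 0.0609
gripper_force: 66.1
time_s: 7.98
tcp_pos: [0.5905, -0.3037, 0.091]
tool_rot: [0.003, 0.203, 0.979, -0.001]
contact_force: [-0.7, 0.2, 8.1]
finger_gap: 0.0609
gripper_force: 66.5
```

```bash
python3 -m pendant '[1,0,0,0.015,0, -1,0,0,0.015,0, -1,0,0,0.015,0, -1,0,0,0.015,0, -1,0,0,0.015,0, -1,0,0,0.015,0, -1,0,0,0.015,0]'
python3 -m pendant '[-1,0,0,0.1,0, -1,0,0,0.3,0, -1,0,0,0.6,0, -1,0,0,0.9,0, -1,0,0,1,0, -1,0,0,1,0, -1,0,0,1,0]'
python3 - <<'E'
from h import *
a=snapshot("scene");w=snapshot("wrist");c=calibration("scene")
u,v=w2px(c,[.59,-.303,.07]).astype(int)
cr=cv2.resize(a[v-60:v+60,u-64:u+64],(400,375),interpolation=cv2.INTER_CUBIC)
wc=cv2.resize(w[100:370,140:428],(400,375))
cv2.imwrite("pics/g3.png",np.hstack([cr,wc]))
E
```

```text
time_s: 8.57
tcp_pos: [0.5889, -0.3027, 0.0893]
tool_rot: [-0.0, 0.203, 0.979, 0.0]
contact_force: [-0.7, 0.4, 0.7]
finger_gap: 0.0854
gripper_force: 0.0
time_s: 9.15
tcp_pos: [0.5893, -0.3029, 0.1905]
tool_rot: [0.001, 0.203, 0.979, -0.0]
contact_force: [0.5, 0.2, -0.5]
finger_gap: 0.0857
gripper_force: 0.0
```

View pics/g3.png

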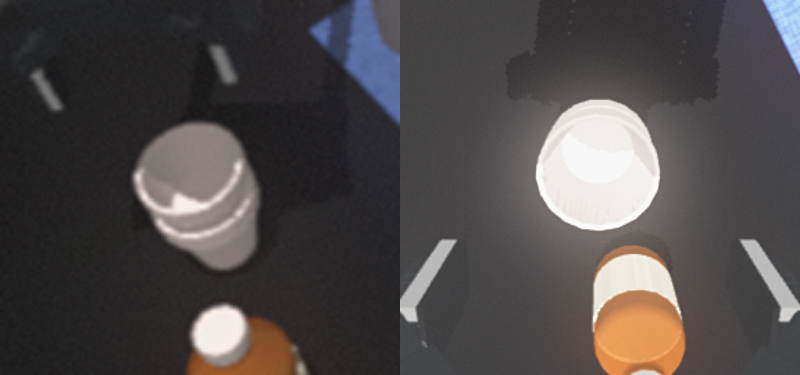

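The cup stands fully nested and straight, with concentric rims at about (598,165) in the right crop. Now to the far jar, which I'm calling A.

```bash
python3 -m pendant '[-1,0.05,0.2,0,0, -1,0.1,0.5,0,0, -1,0.16,0.75,0,0]' >/dev/null
python3 -m pendant '[-1,0.05,0.25,0,0, -1,0.1,0.5,0,0, -1,0.16,0.75,0,0]' >/dev/null
python3 -m pendant '[-1,0.05,0.25,0,0, -1,0.1,0.5,0,0, -1,0.16,0.75,0,0, -1,0.16,0.75,0,0, -1,0.16,0.75,0,0, -1,0.16,0.75,0,0]'
python3 - <<'E'
from h import *
c=calibration("wrist");w=snapshot("wrist");s=state();print(s["tcp_pos"],s["contact_force"],w2px(c,[.6375,-.0785,.118]))
cv2.imwrite("pics/j1.png",cv2.resize(w[150:420,140:428],(800,750))[:600])
m=cv2.inRange(w,(225,225,225),(255,255,255));n,l,st,ce=cv2.connectedComponentsWithStats(m)
for i in range(1,n):
    if st[i,4]>1500: print(st[i],ce[i],px2w(c,*(st[i,:2]+(st[i,2:4]-1)/2.),.118))
E
```

```text
time_s: 10.25
tcp_pos: [0.6363, -0.0779, 0.1877]
tool_rot: [-0.002, 0.203, 0.979, -0.0]
contact_force: [0.4, -0.9, -0.0]
finger_gap: 0.0852
gripper_force: 0.0
[ 0.6364721  -0.07850812  0.18823237] [-0.05493004  0.21071368 -0.32564898] [282.87940753 235.20745681]
[  89   12   86   92 5402] [135.15901518  60.96649389] [ 0.5056705  -0.11348124  0.118     ]
```

Run:
```python
from h import *
c=calibration("wrist");w=snapshot("wrist");print(w[235,283],w[235,200:370:8].mean(1).round().astype(int),w[160:310:8,283].mean(1).round().astype(int))
g=w.astype(int);sat=g.max(2)-g.min(2)
for T in (100,130,160,190):
    m=((g.min(2)>T)&(sat<40)).astype(np.uint8);n,l,st,ce=cv2.connectedComponentsWithStats(m);i=l[235,283]
    if i: print(T,st[i],ce[i],px2w(c,*(st[i,:2]+(st[i,2:4]-1)/2.),.118))
```

```text
[137 138 147] [ 49  40  46  47 122 127 151 145 141 141 141 142 139 141 140 139 131 116
  49  49  43  45] [ 70  79  76  87 122 139 140 140 143 142 142 149 235 235  55  57  50  50
  48]
100 [ 246  189   78   80 4789] [284.25307997 229.05199415] [ 0.63390325 -0.07625333  0.118     ]
130 [ 246  200   77   69 3953] [284.27877561 233.84467493] [ 0.63734091 -0.07810472  0.118     ]
```

```bash
python3 -m pendant '[-1,0.01,0,-0.1,0, -1,0.01,0,-0.3,0, -1,0.01,0,-0.5,0, -1,0.01,0,-0.7,0, -1,0.01,0,-0.79,0, -1,0.01,0,-0.81,0, -1,0.01,0,-0.81,0]'
python3 -m pendant '[1,0,0,0,0, 1,0,0,0,0, 1,0,0,0,0, 1,0,0,0,0, 1,0,0,0,0, 1,0,0,0,0, 1,0,0,0,0, 1,0,0,0,0]'
python3 -c "
from station import *;s=state();print(s['tcp_pos'],s['torque'])"
```

```text
time_s: 10.93
tcp_pos: [0.6376, -0.0782, 0.1077]
tool_rot: [-0.001, 0.203, 0.979, 0.0]
contact_force: [0.5, 1.4, 0.4]
finger_gap: 0.0853
gripper_force: 0.0
time_s: 11.6
tcp_pos: [0.6394, -0.0782, 0.1111]
tool_rot: [0.002, 0.203, 0.979, -0.0]
contact_force: [0.5, -0.2, 6.0]
finger_gap: 0.0484
gripper_force: 62.8
[ 0.63941725 -0.07816223  0.11105133] [-0.03445184 -0.03840774 -0.01005799]
```

```bash
python3 -m pendant '[1,0,0,0.04,0, 1,0,0,0.08,0, 1,0,0,0.14,0, 1,0,0,0.22,0, 1,0,0,0.3,0, 1,0,0,0.36,0, 1,0,0,0.4,0, 1,0,0,0.4,0]'
for i in 1 2 3 4 5; do python3 -m pendant '[1,0,0,0,0]' | egrep 'tcp|force'; done
```

```text
time_s: 12.27
tcp_pos: [0.6389, -0.078, 0.1508]
tool_rot: [0.002, 0.203, 0.979, 0.0]
contact_force: [-0.1, -0.7, -2.3]
finger_gap: 0.0479
gripper_force: 62.3
tcp_pos: [0.6383, -0.0779, 0.1493]
contact_force: [-0.7, 0.3, -2.4]
gripper_force: 62.3
tcp_pos: [0.6379, -0.0778, 0.1485]
contact_force: [-1.0, 0.4, -3.0]
gripper_force: 62.3
tcp_pos: [0.6378, -0.0777, 0.1481]
contact_force: [-0.3, 0.0, -2.1]
gripper_force: 62.3
tcp_pos: [0.6378, -0.0778, 0.1482]
contact_force: [-0.7, -0.0, -2.5]
gripper_force: 62.3
tcp_pos: [0.6379, -0.0778, 0.1483]
contact_force: [-0.3, 0.1, -2.3]
gripper_force: 62.3
```

Jar A reads about 2.45 N (≈0.25 kg), so it looks like the light one. I'll put it back exactly where it stood.

```bash
python3 -m pendant '[1,0.01,0,-0.08,0, 1,0.015,0,-0.18,0, 1,0.015,0,-0.27,0, 1,0.015,0,-0.32,0, 1,0.015,0,-0.35,0, 1,0.015,0,-0.37,0, 1,0.015,0,-0.38,0, 1,0.015,0,-0.38,0]'
python3 -m pendant '[1,0,0,-0.01,0, 1,0,0,-0.01,0]'
```

```text
time_s: 13.35
tcp_pos: [0.64, -0.0779, 0.1112]
tool_rot: [0.001, 0.203, 0.979, 0.0]
contact_force: [-0.4, 0.5, -1.2]
finger_gap: 0.0481
gripper_force: 62.5
time_s: 13.52
tcp_pos: [0.6401, -0.0779, 0.1111]
tool_rot: [0.001, 0.203, 0.979, 0.0]
contact_force: [-1.4, 0.2, 2.4]
finger_gap: 0.0482
gripper_force: 62.7
```

```bash
python3 -m pendant '[-1,0,0,0,0, -1,0,0,0,0, -1,0,0,0,0, -1,0,0,0,0, -1,0,0,0,0, -1,0,0,0,0]'
python3 -m pendant '[-1,0,0,0.1,0, -1,0,0,0.3,0, -1,0,0,0.55,0, -1,0,0,0.75,0, -1,0,0,0.8,0, -1,0,0,0.8,0]' >/dev/null
python3 -m pendant '[-1,-0.2,-0.06,0,0, -1,-0.5,-0.13,0,0, -1,-0.8,-0.2,0,0]' >/dev/null
python3 -m pendant '[-1,-0.2,-0.06,0,0, -1,-0.4,-0.11,0,0, -1,-0.52,-0.15,0,0, -1,-0.52,-0.15,0,0, -1,-0.52,-0.15,0,0, -1,-0.52,-0.15,0,0]'
python3 - <<'E'
from h import *
c=calibration("wrist");w=snapshot("wrist");s=state();print(s["tcp_pos"],s["contact_force"],w2px(c,[.5054,-.114,.118]))
g=w.astype(int);sat=g.max(2)-g.min(2)
for T in (100,130,160,190):
    m=((g.min(2)>T)&(sat<40)).astype(np.uint8);n,l,st,ce=cv2.connectedComponentsWithStats(m)
    i=l[235,283]
    if i: print(T,st[i],ce[i],px2w(c,*(st[i,:2]+(st[i,2:4]-1)/2.),.118))
# jar A check in top view
c=calibration("top");t=snapshot("top");u,v=w2px(c,[.6375,-.0785,.118]);print(u,v)
m=cv2.inRange(t,(215,215,215),(255,255,255));n,l,st,ce=cv2.connectedComponentsWithStats(m)
i=l[int(v),int(u)];print(st[i],ce[i],px2w(c,*(st[i,:2]+(st[i,2:4]-1)/2.),.118))
t0=cv2.imread("pics/top0.png");m=cv2.inRange(t0,(215,215,215),(255,255,255));n,l,st,ce=cv2.connectedComponentsWithStats(m)
i=l[int(v),int(u)];print("before",st[i],ce[i])
E
```

```text
time_s: 14.02
tcp_pos: [0.6397, -0.0778, 0.1098]
tool_rot: [-0.0, 0.203, 0.979, 0.0]
contact_force: [-0.4, 0.1, 0.3]
finger_gap: 0.0853
gripper_force: 0.0
time_s: 15.27
tcp_pos: [0.5078, -0.1126, 0.189]
tool_rot: [-0.0, 0.203, 0.979, 0.0]
contact_force: [-0.3, 0.2, 0.0]
finger_gap: 0.0853
gripper_force: 0.0
[ 0.50806031 -0.11251735  0.18908616] [ 0.36804606 -0.68829965 -0.29241256] [279.31631391 230.20491028]
100 [ 241  162   78  102 6038] [279.86982445 215.62305399] [ 0.49415847 -0.1089388   0.118     ]
130 [ 241  184   78   80 4775] [279.5939267  224.47329843] [ 0.50112489 -0.11199305  0.118     ]
160 [ 242  185   77   79 4453] [279.7419717  226.32786885] [ 0.50157652 -0.11183231  0.118     ]
330.797276796078 178.87632880127296
[320 168  22  21 372] [330.86021505 178.02419355] [ 0.63944678 -0.07783999  0.118     ]
before [321 168  21  22 365] [330.94520548 178.56438356]
```

Jar A is back within about 1 mm. Now jar B.

```bash
python3 -m pendant '[-1,-0.03,-0.01,-0.1,0, -1,-0.03,-0.01,-0.3,0, -1,-0.03,-0.01,-0.5,0, -1,-0.03,-0.01,-0.7,0, -1,-0.03,-0.01,-0.79,0, -1,-0.03,-0.01,-0.82,0, -1,-0.03,-0.01,-0.82,0]'
python3 -m pendant '[1,0,0,0,0, 1,0,0,0,0, 1,0,0,0,0, 1,0,0,0,0, 1,0,0,0,0, 1,0,0,0,0, 1,0,0,0,0, 1,0,0,0,0]'
python3 -m pendant '[1,0,0,0.04,0, 1,0,0,0.08,0, 1,0,0,0.14,0, 1,0,0,0.22,0, 1,0,0,0.3,0, 1,0,0,0.36,0, 1,0,0,0.4,0, 1,0,0,0.4,0]'
for i in 1 2 3 4 5; do python3 -m pendant '[1,0,0,0,0]' | egrep 'tcp|force'; done
```

```text
time_s: 15.95
tcp_pos: [0.5042, -0.1136, 0.1067]
tool_rot: [-0.001, 0.203, 0.979, 0.0]
contact_force: [0.4, -0.8, 0.6]
finger_gap: 0.0853
gripper_force: 0.0
time_s: 16.62
tcp_pos: [0.506, -0.114, 0.1097]
tool_rot: [0.002, 0.203, 0.979, 0.0]
contact_force: [0.2, 2.1, 5.6]
finger_gap: 0.0483
gripper_force: 62.9
time_s: 17.28
tcp_pos: [0.5054, -0.1141, 0.1495]
tool_rot: [0.001, 0.203, 0.979, -0.0]
contact_force: [0.3, -0.2, -4.6]
finger_gap: 0.0484
gripper_force: 62.5
tcp_pos: [0.5048, -0.1139, 0.1482]
contact_force: [0.1, -1.3, -3.9]
gripper_force: 62.5
tcp_pos: [0.5044, -0.1137, 0.1475]
contact_force: [0.3, -0.1, -3.5]
gripper_force: 62.5
tcp_pos: [0.5043, -0.1137, 0.1472]
contact_force: [0.5, 0.8, -4.9]
gripper_force: 62.5
tcp_pos: [0.5043, -0.1137, 0.1473]
contact_force: [0.1, -0.6, -5.0]
gripper_force: 62.5
tcp_pos: [0.5044, -0.1137, 0.1474]
contact_force: [-0.4, -0.6, -5.7]
gripper_force: 62.5
```

Jar B reads about 4.6 N (≈0.47 kg), so it is the heavier one. I'll carry it to the balance.

```bash
python3 -m pendant '[1,0,0,0.1,0, 1,0,0,0.25,0, 1,0,0,0.45,0, 1,0,0,0.65,0, 1,0,0,0.8,0, 1,0,0,0.92,0, 1,0,0,0.97,0, 1,0,0,0.98,0]' | egrep 'tcp|contact|gap'
python3 -m pendant '[1,0.02,0.08,0,0, 1,0.03,0.22,0,0, 1,0.05,0.4,0,0, 1,0.08,0.58,0,0, 1,0.1,0.76,0,0, 1,0.12,0.97,0,0]' | egrep 'tcp|contact|gap'
python3 -m pendant '[1,0.02,0.2,0,0, 1,0.05,0.4,0,0, 1,0.08,0.6,0,0, 1,0.1,0.8,0,0, 1,0.12,0.97,0,0]' | egrep 'tcp|contact|gap'
python3 -m pendant '[1,0.02,0.2,0,0, 1,0.05,0.4,0,0, 1,0.08,0.6,0,0, 1,0.1,0.8,0,0, 1,0.12,0.97,0,0]' | egrep 'tcp|contact|gap'
python3 -m pendant '[1,0.02,0.2,0,0, 1,0.05,0.4,0,0, 1,0.08,0.6,0,0, 1,0.1,0.77,0,0, 1,0.11,0.89,0,0, 1,0.11,0.95,0,0, 1,0.11,0.97,0,0, 1,0.11,0.97,0,0]' | egrep 'tcp|contact|gap'
python3 -m pendant '[1,0,0,-0.03,0, 1,0,0,-0.08,0, 1,0,0,-0.14,0, 1,0,0,-0.19,0, 1,0,0,-0.23,0, 1,0,0,-0.24,0, 1,0,0,-0.24,0, 1,0,0,-0.24,0]'
python3 - <<'E'
from h import *
a=snapshot("scene");w=snapshot("top");c=calibration("scene");ct=calibration("top");print(state()["tcp_pos"])
u,v=w2px(c,[.55,.275,.15]).astype(int)
cr=cv2.resize(a[max(0,v-75):max(0,v-75)+150,u-80:u+80],(400,375),interpolation=cv2.INTER_CUBIC)
wc=cv2.resize(w,(400,300));wc=np.vstack([wc,np.zeros((75,400,3),np.uint8)])
cv2.imwrite("pics/f.png",np.hstack([cr,wc]))
E
```

```text
tcp_pos: [0.5052, -0.114, 0.2475]
contact_force: [-0.6, 0.1, -5.4]
finger_gap: 0.048
tcp_pos: [0.516, -0.0156, 0.2439]
contact_force: [0.9, 0.3, -5.2]
finger_gap: 0.0483
tcp_pos: [0.5278, 0.0823, 0.2438]
contact_force: [1.2, 0.4, -4.9]
finger_gap: 0.0479
tcp_pos: [0.5397, 0.1792, 0.2437]
contact_force: [-0.9, 0.1, -4.4]
finger_gap: 0.0484
tcp_pos: [0.5513, 0.2742, 0.2451]
contact_force: [0.3, 0.1, -4.2]
finger_gap: 0.0479
time_s: 21.03
tcp_pos: [0.5517, 0.2741, 0.2218]
tool_rot: [0.0, 0.203, 0.979, 0.0]
contact_force: [0.4, 0.5, -4.0]
finger_gap: 0.048
gripper_force: 63.0
[0.55183188 0.27429992 0.22231765]
```

View pics/f.png

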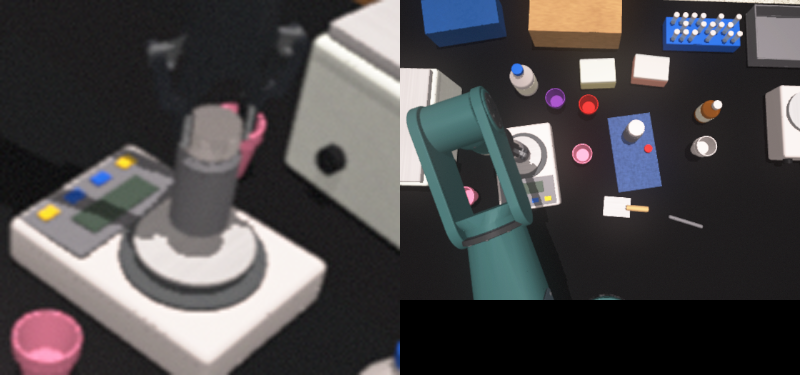

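The jar hangs upright about 3 cm over the middle of the pan. In the top view jar A stands on its pad, the cups are nested and the clutter has not moved.

```bash
python3 -m pendant '[1,0,0,0,0, 1,0,0,0,0, 1,0,0,0,0, 1,0,0,0,0]' | egrep 'tcp|contact|gap'
python3 -c "
from station import *
print(finish_job())"
```

```text
tcp_pos: [0.5517, 0.2742, 0.222]
contact_force: [-0.7, 0.0, -4.6]
finger_gap: 0.0483
the job is handed in; nothing more can be done
None
```

The job is handed in at about 21 s of the 72 s allowed: the cup is nested straight in its twin and released, the lighter jar (≈0.25 kg) is back within about 1 mm of where it stood, and the heavier one (≈0.47 kg) is held upright about 3 cm above the middle of the pan.

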